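Crisscross tightening of a dust-duct inspection cover

ROBOT

A 6-joint arm with a two-finger parallel gripper is mounted at the origin on the work surface. World frame = base frame: x ahead of the robot, y to its left, z up, the work surface at z = 0. Lengths are in m, angles in rad, forces in N, time in s.
With the tool pointing down it reaches from about 0.35 to 0.975 m from the base axis. Payload 7.1 kg.
Tool frame: the origin (TCP) lies midway between the tips of the shut fingers; the grasp point (between the pads) lies 19 mm behind it; z points along the fingers, y is the line along which they close (so a half turn about z gives the same grasp; the last joint's range is limited). The gripper opens to 88 mm and grips with 3 to 60 N. Pads are 20 mm wide; open, the fingers measure 115 mm over their backs; the gripper's body (75 mm by 178 mm) begins 61 mm behind the grasp point.
Start: joints at [1.153, 0.423, 1.63, -0, 1.089, -0.019], TCP at [0.243, 0.576, 0.223] pointing down, gripper open.
Joint ranges: [-3, 3], [-0.9, 2.11], [0.09, 2.58], [-1.31, 4.45], [0.11, 2.69], [-2.54, 2.54]. Speed limits (rad/s): [2.39, 2.39, 3.01, 3.14, 3.14, 3.14].

INTERFACE

Orientations are given as a unit quaternion [x, y, z, w].
In Python, from station import r, snapshot gives the robot as it stands. Calls block until the motion is done:
- r.reach(position, orientation): joint-space move of the TCP to a pose.
- r.servo_line(position, rot=None, velocity=0.15, force_limit=None): straight line of the TCP; rot=None keeps the orientation; velocity is the mean speed in m/s. With force_limit (N) it stops when the force on the tool has changed by that much, and returns True; else False.
- r.move_j(angles): joint-space move.
- r.grip(opening, strength=None): finger opening in m; strength is the grip in N (None keeps the last); returns when the fingers have stopped.
- r.hold(seconds).
- r.inverse_kinematics(position, orientation): joint angles nearest the present ones, or None.
- snapshot(name): name is "scene" or "top" or "wrist"; returns a dict with "color" (384x512x3 uint8, red, green, blue), "K" (3x3 intrinsics, pixels), "distortion" ([k1, k2, p1, p2, k3] as OpenCV has them; the pictures are not rectified), "world_from_camera" (4x4, takes a point from camera to world coordinates). Camera axes: x right, y down, z forward; pixel columns grow to the right and rows downward; lengths in m; the calibration is good to about 2 mm. A picture is of the moment at which its call begins. There is no depth.
A pose or a line that the arm cannot do raises r.Unreachable and nothing moves.
- r.finish_job(): hands the job in; it is judged then, once.
Readings, each from a call of its own:
- r.read_clock(): time.
- r.read_joint_pos(): joint angles.
- r.read_qvel(): joint speeds.
- r.read_tau(): joint torques, N m.
- r.read_tool_pos(): TCP position.
- r.read_tcp_rot(): TCP orientation.
- r.read_wrist_force(): force on the tool from outside, world axes, zero at the start.
- r.read_torque(): the same for the moment, N m.
- r.read_opening(): finger opening in m.
- r.read_gripper_force(): force on a finger pad.
Only numpy, scipy, OpenCV 4.12 (cv2) and the standard library are available. Lean on these libraries where they do the work, as an engineer would, in place of code of your own. Each camera call takes 0.05 s, during which the arm holds its last target. There are 200 camera calls.

TASK

Finish tightening the round inspection cover of the duct fitting, which has four black tee handles, in crisscross order and in two passes, clockwise seen from above. First pass: two opposite handles still point at the cover's centre; turn each of these only halfway, 45 degrees, to match the other two, which are already there. Second pass: turn all four the remaining 45 degrees fully home to their stops, both handles of one opposite pair first, then both of the other pair.

Things in the scene. Friction and masses are not known exactly. Their poses are not given: they have to be found in the camera images.
- fitting: Round duct fitting fixed to the bench; origin: centre of its underside, x along its side pipe (reach 160 mm), z up. Flat aluminium cover 250 mm across, top 80 above the bench, brass plug (28 across, 10 high) in the middle. On it four tee bolts: black bar 54 mm long, 14 thick, 30 high, its centre 31 above the cover, on a 12 shank at the bar's middle. Not the smaller two-handled fitting.
- tee_a (a joint): Turn (rad) of tee bolt A, 90 mm from the cover's centre, 45 deg counterclockwise (from above) from the fitting's x axis; C is opposite. 0 = loose, bar pointing at the cover's centre; grows clockwise from above; 0.79 = half tight; 1.57 = home, hard stop, bar square to the line to the centre. Starts 0.70 to 0.87. Stays where left, takes 0.12 N m, does not rise or sink.
- tee_b (a joint): Turn (rad) of tee bolt B, 90 mm from the cover's centre, 135 deg counterclockwise (from above) from the fitting's x axis; D is opposite. 0 = loose, bar pointing at the cover's centre; grows clockwise from above; 0.79 = half tight; 1.57 = home, hard stop, bar square to the line to the centre. Starts 0 to 0.12. Stays where left, takes 0.12 N m, does not rise or sink.
- tee_c (a joint): Turn (rad) of tee bolt C, 90 mm from the cover's centre, 225 deg counterclockwise (from above) from the fitting's x axis; A is opposite. 0 = loose, bar pointing at the cover's centre; grows clockwise from above; 0.79 = half tight; 1.57 = home, hard stop, bar square to the line to the centre. Starts 0.70 to 0.87. Stays where left, takes 0.12 N m, does not rise or sink.
- tee_d (a joint): Turn (rad) of tee bolt D, 90 mm from the cover's centre, 315 deg counterclockwise (from above) from the fitting's x axis; B is opposite. 0 = loose, bar pointing at the cover's centre; grows clockwise from above; 0.79 = half tight; 1.57 = home, hard stop, bar square to the line to the centre. Starts 0 to 0.12. Stays where left, takes 0.12 N m, does not rise or sink.

How it is judged:
On the way, in this order (a step that is already met when the one before it is completed fails the run):
1. first pass complete: all four handles half tight (29 to 63 degrees), none farther (value of joint tee_a between 0.5 and 1.1 rad and value of joint tee_b between 0.5 and 1.1 rad and value of joint tee_c between 0.5 and 1.1 rad and value of joint tee_d between 0.5 and 1.1 rad), for 0.2 s.
2. one opposite pair fully home (past 80 degrees) while both handles of the other pair are still short of 69 degrees (((value of joint each of tee_a, tee_c above 1.4 rad and value of joint each of tee_b, tee_d below 1.2 rad) or (value of joint each of tee_b, tee_d above 1.4 rad and value of joint each of tee_a, tee_c below 1.2 rad))), for 0.2 s.
At the end, for the whole second after the job is handed in: All four tee handles are fully home (each turned past 80 degrees, stop at 90) and at rest (value of joint each of tee_a, tee_b, tee_c, tee_d above 1.4 rad and velocity of joint each of tee_a, tee_b, tee_c, tee_d below 0.05 rad/s); the robot touches nothing.
It also fails if it takes over 67 s, if anything falls off the work surface, if the arm or the gripper's body presses on something with over 40 N, if the wrist force passes 120 N, or if a joint passes its speed limit or range.

## Working session

There is one attempt and no reset: what is moved stays moved. The work goes in short steps, each a Python script; the robot and the scene stay as the last script left them, time stands still between calls to the robot, and variables do not carry over. Pictures are saved under pics/ and viewed, at most 10 in all, crops included, and the job is handed in when it is done.

```bash
mkdir -p pics; python3 - <<'E'
from station import r, snapshot
import cv2,pickle,numpy as np
d={}
for n in("top","scene"):
    s=snapshot(n); d[n]=s; cv2.imwrite(f"pics/{n}0.png",s["color"][:,:,::-1])
    print(n,np.round(s["K"],1).tolist(),s["distortion"],np.round(s["world_from_camera"],3).tolist())
pickle.dump(d,open("d0.pkl","wb"))
print(r.read_clock())
E
```

```text
top [[349.7, 0.0, 252.0], [0.0, 349.7, 186.5], [0.0, 0.0, 1.0]] [-0.06921612  0.          0.          0.          0.        ] [[-0.001, -0.989, 0.149, 0.467], [-0.999, 0.006, 0.033, 0.038], [-0.033, -0.149, -0.988, 0.707], [0.0, 0.0, 0.0, 1.0]]
scene [[374.0, 0.0, 246.7], [0.0, 374.0, 187.5], [0.0, 0.0, 1.0]] [-0.0210657  0.         0.         0.         0.       ] [[-0.889, 0.375, -0.262, 0.743], [0.457, 0.729, -0.509, 0.406], [0.0, -0.573, -0.82, 0.649], [0.0, 0.0, 0.0, 1.0]]
0.1
```

View pics/top0.png

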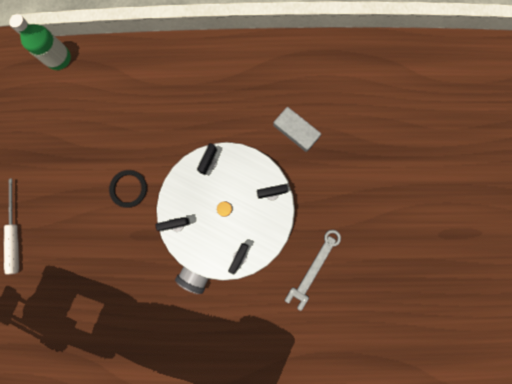

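View pics/scene0.png

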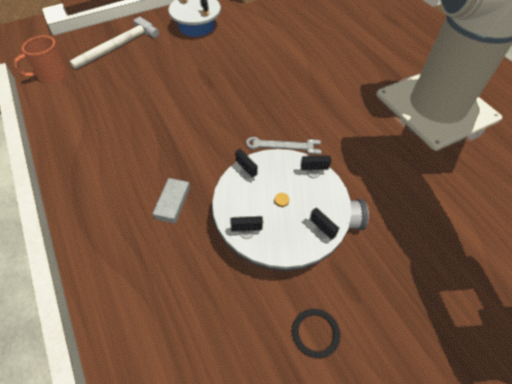

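```bash
cat >v.py <<'E'
import cv2,numpy as np
def ray(s,uv,z):
    p=cv2.undistortPoints(np.float64(uv).reshape(-1,1,2),s["K"],s["distortion"]).reshape(-1,2)
    T=s["world_from_camera"]; d=np.c_[p,np.ones(len(p))]@T[:3,:3].T; o=T[:3,3]
    return (o+d*((z-o[2])/d[:,2])[:,None])
def look(s):
    """plug-based centre, bar centres (z=.111) and bar yaws, pipe hint"""
    h=cv2.cvtColor(s["color"],cv2.COLOR_RGB2HSV)
    m=cv2.inRange(h,(12,120,120),(30,255,255)); n,l,st,c=cv2.connectedComponentsWithStats(m)
    out=[]
    for i in range(1,n):
        if 40<st[i,4]<500: out.append(c[i])
    plug=[ray(s,p,.09)[0] for p in out]
    m=(s["color"].max(2)<60).astype(np.uint8); n,l,st,c=cv2.connectedComponentsWithStats(m)
    bars=[]
    for i in range(1,n):
        if not 100<st[i,4]<900: continue
        w=ray(s,c[i],.111)[0]
        if not any(.06<np.hypot(*(w-q)[:2])<.12 for q in plug): continue
        ys,xs=np.nonzero(l==i); P=ray(s,np.c_[xs,ys],.111)[:,:2]
        e,V=np.linalg.eigh(np.cov(P.T)); a=np.arctan2(V[1,1],V[0,1])
        bars.append((w[0],w[1],a,np.sqrt(12*e[1]),np.sqrt(12*e[0])))
    return plug,np.array(bars)
E
python3 - <<'E'
import pickle,numpy as np; from v import *
np.set_printoptions(precision=4,suppress=True)
d=pickle.load(open("d0.pkl","rb"))
for n in d:
    p,b=look(d[n]); print(n,p); print(b)
    if len(b)==4:
        c=b[:,:2].mean(0); v=b[:,:2]-c; print(c,np.hypot(*v.T),np.degrees(np.arctan2(v[:,1],v[:,0])))
print(ray(d["top"],(192,285),.04),ray(d["scene"],(364,214),.04))
from station import r
q=r.read_joint_pos();print(q,r.read_tcp_rot())
E
```

```text
top [array([0.5208, 0.1078, 0.09  ])]
[[0.6068 0.1359 2.7496 0.0513 0.0168]
 [0.5495 0.0212 1.7683 0.0495 0.0139]
 [0.4943 0.1926 1.7695 0.0577 0.0138]
 [0.4396 0.077  2.7703 0.0499 0.0114]]
[0.5226 0.1067] [0.0892 0.0897 0.0905 0.0881] [  19.1389  -72.5262  108.2125 -160.3076]
scene [array([ 0.7634, -0.7647,  0.09  ]), array([0.5212, 0.1104, 0.09  ])]
[[0.5481 0.0222 1.6276 0.0591 0.0196]
 [0.4335 0.0806 2.8466 0.0508 0.029 ]
 [0.492  0.1945 1.7079 0.0507 0.022 ]
 [0.6054 0.1367 2.7431 0.048  0.0229]]
[0.5198 0.1085] [0.0909 0.0906 0.0904 0.0902] [ -71.8223 -162.0921  107.9136   18.2369]
[[0.3814 0.1726 0.04  ]] [[0.3788 0.1843 0.04  ]]
[ 1.153   0.4237  1.6306 -0.      1.0886 -0.019 ] [ 0.1981  0.9802 -0.0006 -0.0001]
```

```bash
cat >m.py <<'E'
import numpy as np
from scipy.spatial.transform import Rotation as R
from station import r,snapshot
C=np.array([.5212,.1077]); PH=np.radians(153.3)
ANG=dict(A=45,B=135,C=225,D=315); ZG=.095; ZU=.165
def pos(k,z):
    a=PH+np.radians(ANG[k]); return np.r_[C+.09*np.array([np.cos(a),np.sin(a)]),z]
def quat(k,t,flip):
    f=PH+np.radians(ANG[k])-t+flip*np.pi
    x=np.array([np.cos(f),np.sin(f),0]); z=np.array([0,0,-1.])
    return R.from_matrix(np.c_[x,np.cross(z,x),z]).as_quat()
def grasp(k,t0,t1):
    best=None
    for fl in(0,1):
        js=[r.inverse_kinematics(pos(k,ZG),quat(k,t,fl)) for t in(t0,t1)]
        if any(j is None for j in js): continue
        c=max(abs(j[5]) for j in js)
        if abs(js[1][5]-js[0][5])<1.8 and (best is None or c<best[0]): best=(c,fl)
    fl=best[1]
    r.reach(pos(k,ZU),quat(k,t0,fl)); r.grip(.045)
    r.servo_line(pos(k,ZG),velocity=.1)
    r.grip(0.0,30)
    print(k,"fl",fl,"open",round(r.read_opening(),4),"F",np.round(r.read_wrist_force(),1),"t",round(r.read_clock(),2))
    return fl
def turn(k,t,fl):
    q=np.array(r.read_joint_pos()); g=r.inverse_kinematics(pos(k,ZG),quat(k,t,fl))
    print(" dq",np.round(np.array(g)-q,3)); r.move_j(g)
    print(" F",np.round(r.read_wrist_force(),1),"M",np.round(r.read_torque(),2),"t",round(r.read_clock(),2))
def release(k):
    r.grip(.045); r.servo_line(pos(k,ZU),velocity=.15)
E
python3 - <<'E'
from m import *; import cv2
f=grasp("B",.1,.8); turn("B",.8,f); release("B"); print(r.read_clock())
cv2.imwrite("pics/top1.png",snapshot("top")["color"][:,:,::-1])
E
```

```text
B fl 1 open 0.0136 F [-3.3 -1.4  5.4] t 4.62
 dq [ 0.     0.001 -0.001  0.    -0.002  0.7  ]
 F [-6.1 -2.1  6.8] M [-0.14  1.03 -0.16] t 5.33
6.6167
```

View pics/top1.png

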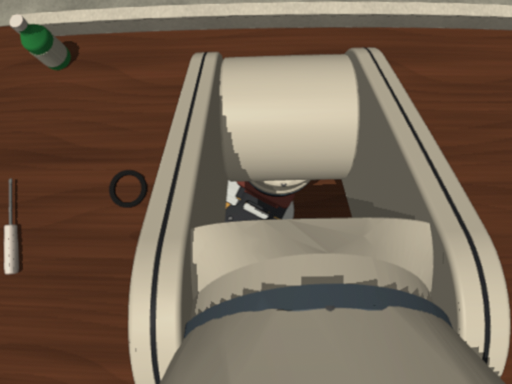

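The arm hides the cover in the top view. The 13.6 mm opening and the measured moment show that B was gripped and turned. Next is D, then a check with the scene camera.

```bash
python3 - <<'E'
from m import *; import cv2
f=grasp("D",.1,1.53); turn("D",.8,f); r.hold(.3); print(f)
s=snapshot("scene")["color"][:,:,::-1]
cv2.imwrite("pics/scene1.png",cv2.resize(s[110:290,180:400],None,fx=3,fy=3))
E
```

```text
D fl 0 open 0.0136 F [-3.4  0.1  5.6] t 9.07
 dq [-0.     0.001 -0.    -0.    -0.001  0.7  ]
 F [-5.7  0.6  7.1] M [-0.04  0.99 -0.12] t 9.78
0
```

View pics/scene1.png

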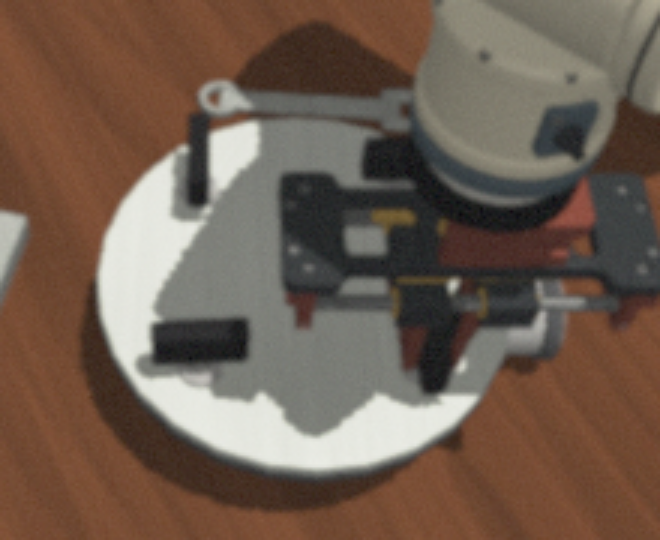

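The crop shows B at (197,160), turned to half, C at (198,340) unmoved, and D held between the fingers at (435,350). A, at (385,155), is partly hidden. Continuing with the second pass: D, B, then A, C.

```bash
python3 - <<'E'
from m import *; import cv2
turn("D",1.54,0); release("D")
f=grasp("B",.8,1.54); turn("B",1.54,f); r.hold(.3); release("B")
r.hold(.1); print(r.read_clock())
s=snapshot("scene")["color"][:,:,::-1]
cv2.imwrite("pics/scene2.png",cv2.resize(s[110:290,180:400],None,fx=3,fy=3))
E
```

```text
dq [-0.     0.001 -0.001 -0.001 -0.002  0.74 ]
 F [-8.   4.6  8.1] M [ 0.64  1.31 -0.11] t 10.87
B fl 1 open 0.0138 F [-5.   3.8  5.6] t 14.81
 dq [-0.001  0.001 -0.001 -0.001 -0.002  0.74 ]
 F [-4.9  3.6  5.5] M [ 0.53  0.89 -0.08] t 15.55
17.2333
```

View pics/scene2.png

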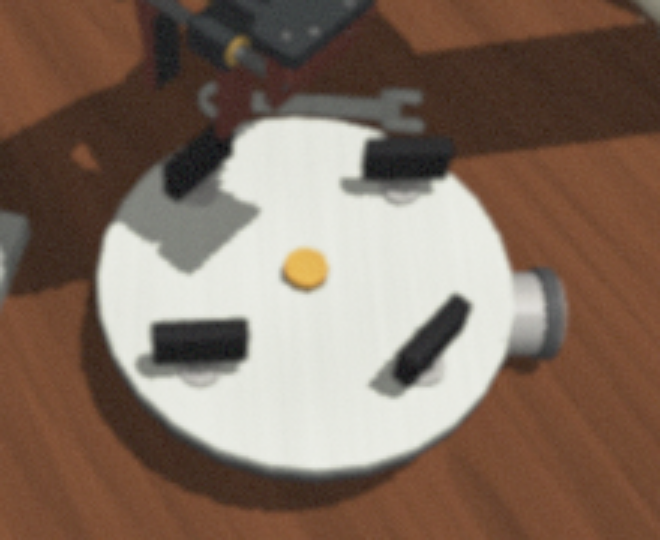

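B at (198,165) and D at (432,340) now lie square to the centre line. A at (407,160) and C at (198,340) are still at half. Next I turn A and C home, then retreat and check.

```bash
python3 - <<'E'
from m import *; from v import *; import cv2
for k in "AC":
    f=grasp(k,.74,1.54); turn(k,1.54,f); r.hold(.2); release(k)
r.move_j([1.153,0.423,1.63,0,1.089,-.019]); r.hold(.2)
s=snapshot("top"); _,b=look(s)
for x in b:
    a=np.arctan2(x[1]-C[1],x[0]-C[0]); print(np.round(np.degrees(a),1),"turn",np.round((a-x[2])%np.pi,3))
print(r.read_clock(),r.read_wrist_force())
cv2.imwrite("pics/top2.png",s["color"][:,:,::-1])
E
```

```text
A fl 0 open 0.0134 F [-1.1  3.9  3.7] t 20.88
 dq [-0.     0.     0.    -0.001 -0.     0.8  ]
 F [-2.6  0.4  7.5] M [-0.01  0.44 -0.1 ] t 21.66
C fl 1 open 0.0138 F [-0.7  0.6  1.2] t 25.54
 dq [-0.   0.   0.  -0.  -0.   0.8]
 F [-3.1 -1.5  5. ] M [-0.4   0.48 -0.15] t 26.32
17.7 turn 1.546
-71.8 turn 1.549
107.7 turn 1.488
30.125 [ 0.70664526  0.27148666 -0.15325749]
```

View pics/top2.png

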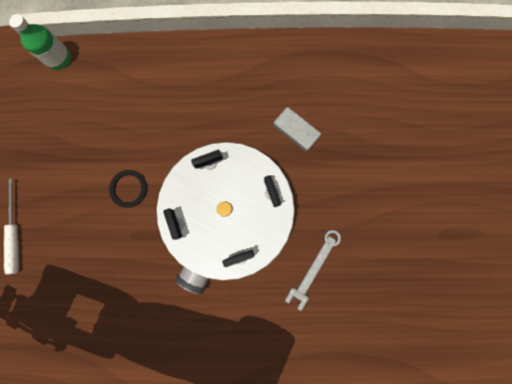

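All four bars, at (207,159), (273,191), (174,224) and (239,258), lie square to the centre line. Three measure 1.49 to 1.55 rad. The mask missed A, but it is visibly parallel to C. The arm is clear, so I'm handing in.

```bash
python3 -c "
from station import r
print(r.finish_job())"
```

```text
the job is handed in; nothing more can be done
None
```

I turned all four tee handles home in two crisscross passes and handed the job in at about 30 s, with the arm clear; B, C and D measured 1.49–1.55 rad in the last picture, A was judged home by eye only, and no verdict came back.

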